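# Tip only the lime out of the divided dish

### The arm

A 7-joint arm with a two-finger parallel gripper is mounted at the origin on the work surface. World frame = base frame: x ahead of the robot, y to its left, z up, the work surface at z = 0. Lengths are in m, angles in rad, forces in N, time in s.
With the tool pointing down it reaches from about 0.4 to 0.875 m from the base axis. Payload 4.4 kg.
Tool frame: the origin (TCP) lies at the very end of the fingers, on their centre line; the grasp point (between the pads) lies grasp_offset behind it (grasp_offset is the distance from the TCP to the grasp point, in m); z points along the fingers, y is the direction in which the jaws open and shut (so a half turn about z gives the same grasp; the last joint's range is limited). The gripper opens to 85 mm and grips with 20 to 120 N. Pads are 22 mm wide; open, the fingers measure 114 mm over their backs; the gripper's body (76 mm by 85 mm) begins 54 mm behind the grasp point. The pads swing forward as they close: fully open they stand 13 mm farther back than shut.
Start: joints at [-1.312, 0.628, 0.038, 1.517, -0.027, 0.996, -0.02], TCP at [0.207, 0.616, 0.231] pointing down, gripper open.
Joint ranges: [-3.06, 3.06], [-0.37, 2.12], [-1.25, 1.32], [0.18, 2.47], [-1.1, 4.24], [0.23, 1.98], [-2.94, 2.94]. Speed limits (rad/s): [2.57, 2.57, 3.14, 3.14, 3.14, 3.14, 3.14].

### API

Orientations are given as [roll, pitch, yaw] about the fixed x, y, z axes, in that order (R = Rz(yaw) Ry(pitch) Rx(roll)).
In Python, from workcell import state, capture, close_job, grasp_offset gives the robot as it stands.
- The arm moves only by the shell command python3 -m inch 'ROWS' [FORCE]. ROWS is JSON, a list of rows, each a list of 3 entries, a list of its own where there are three numbers: the turn, a rotation vector about the world's x, y, z in degrees, then the shift along the world's x, y, z in mm, then the closure in counts, from 0 (fully open) to 255 (shut). A call has exactly 5 rows; each row is the pose to reach, as a shift and turn from the pose measured when the call began; what a row does not reach only later rows make up. A row lasts 1/10 s, in which the tool goes at most 50 mm and 8.59 degrees, less where a joint would pass 70% of its speed; a pose out of reach is approached as far as the arm can. A call with a gripper value outside its range is refused whole. The fingers move at their own pace and stop on an object; FORCE is the grip in N (left out, the last holds). Time passes only in rows, so rows that repeat a pose let the fingers close, or fill a call up. It gives the time, the measured TCP pose, the force and the opening at its end, in the units of the state.
- state(): the state, without advancing time (a new reading comes with each control period).
- capture(name): name is "scene" or "top" or "wrist"; returns a dict with "frame" (400x640x3 uint8, blue, green, red), "intrinsics" (3x3 intrinsics, pixels), "view" (4x4, takes a point from world to camera coordinates); the wrist camera has in their place "T_tool_cam" (4x4, takes a point from camera to tool coordinates, whose origin is the TCP and whose axes are the flange's). Camera axes: x right, y down, z forward; pixel columns grow to the right and rows downward; lengths in m; the calibration is good to about 2 mm. The wrist camera is an equidistant fisheye: a pixel r from the principal point sees the ray r / f radians off the axis. A picture is of the moment at which its call begins: read the wrist's pose just before it. There is no depth.
- close_job(): hands the job in, once; it reports no verdict.
The state is a dict: "clock": time; "qpos": joint angles; "qd": joint speeds; "effort": joint torques, N m; "ee_pos": TCP position; "tcp_rot": TCP orientation; "wrist_force": force on the tool from outside, world axes, zero at the start; "ft_torque": the same for the moment, N m; "grip_width": finger opening in m.
Only numpy, scipy, OpenCV 4.12 (cv2) and the standard library are available. Lean on these libraries where they do the work, as an engineer would, in place of code of your own. Each camera call takes 0.05 s, during which the arm holds its last target.

### The job

Without lifting the two-section dish off its tipping stand, turn it until the section with the green lime faces the steel basin and the dish drops fully home in the stand's socket. Then press the orange paddle down so the stand tips and the lime rolls into the basin while the red onion stays in the dish, and let the stand come back level. Do not touch the lime or the onion, and leave the basin and the other things around the stand where they are.

Things in the scene. Friction and masses are not known exactly. Their poses are not given: they have to be found in the camera images.
- stand: Dark steel tipping stand fixed to the table, base 190 x 240 mm. Origin on the table under the middle of its round seat. Its +x is the way it tips, toward the basin; z up. Hinge axis along its y, 55 mm in front (+x) of the seat's middle, 120 mm above the table. Its uprights at y = +-98 mm end 124 mm above the table.
- seat (a point): Middle of the top face of the aluminium seat plate (150 x 150 mm), 142 mm above the table; axes as the stand's; it tips with the seat. A round wall (inner radius 68 mm, 14 mm high) keeps the dish centred. In the plate is a through socket, 60 mm along x by 88 mm along y.
- cradle (a joint): Tip angle of the seat, rad: 0 level (its rest), 1.05 hard stop. Grows as the paddle is pressed down (about 2 to 8 N there); the weight brings it slowly back to 0 when released. The lime rolls out at about 0.55 to 0.75; the onion, behind the divider, stays in.
- paddle (a point): Middle of the top face of the orange paddle, 50 mm (stand's x) x 46 mm, 8 mm thick. When level: 147 mm in front of the seat's middle, 160 mm to its right (-y), 176 mm above the table, front edge raised by 0.45 rad. It swings about the hinge axis; at tip angle 0.95 it is about 79 mm above the table, at nearly the same x and y.
- dish: White round dish, 192 mm across the rim, about 0.4 kg, loose on the stand. Origin: middle of the underside of its round foot (67 mm radius, 16 mm high). Floor at z = 16 mm, rim sloping from 62 mm radius up to z = 33 mm. An upright divider 5 mm thick along the dish's y, up to z = 52 mm, parts it into a +x and a -x section. Turning it takes about 1 to 6 N at an ear.
- plug (a point): Middle of the underside of the dish's block plug, 56 mm (dish x) by 84 mm (dish y), 8 mm deep. It fits the socket either way round (half a turn apart), 2 mm of play each side. At the start it rides on the seat plate and the dish can be turned; square to the socket within about 2 or 3 degrees, the dish drops 8 mm, its foot flat on the plate, and turns no more. Turned fast it may skip past.
- ear_left (a point): Middle of the blue ear on the dish's +y side, at the end of the divider, 112 mm from the dish's middle and 33 mm above its origin. The ear is 26 mm wide (dish x), reaches 126 mm from the middle, and is 14 mm high (z = 26 to 40 mm of the dish); below it is free space down to the stand.
- ear_right (a point): The same blue ear on the dish's -y side.
- lime: Green lime, a ball of 44 mm diameter with its origin at its centre, loose in one of the dish's sections (either one). To be tipped out.
- onion: Dark red onion, a ball of 44 mm diameter with its origin at its centre, loose in the other section. To stay.
- basin: Open steel basin, 220 mm (x) x 200 mm (y), 70 mm high, wall 4 mm, standing on the table in front (+x) of the stand. Origin in the middle of its underside.
- flask: Red vacuum flask, 84 mm diameter, 240 mm high; origin in the middle of its underside. Leave alone.
- mug: Sage green mug, 80 mm diameter, 90 mm high; origin in the middle of its underside. Leave alone.
- jar: Amber glass jar, 70 mm diameter, 110 mm high; origin in the middle of its underside. Leave alone.
Things that resemble listed ones, but are neither listed nor needed, are in the scene too. Leave any blue or purple look-alike of the onion alone.

How it is judged:
By the outcome, as a careful person would: the job done as asked, in the order asked, and still so for the second after the job is handed in, with the robot touching nothing.
It also fails if it takes over 64 s, if anything falls off the work surface, if the arm or the gripper's body presses on something with over 40 N, if the wrist force passes 120 N, or if a joint passes its speed limit or range.

## Working session

There is one attempt and no reset: what is moved stays moved. The work goes in short steps, Python scripts to look and compute and a shell command to move; the robot and the scene stay as the last step left them, time stands still between calls to the robot, and variables do not carry over. Pictures are saved under pics/ and viewed, and the job is handed in when it is done.

```bash
mkdir -p pics; ls; python3 - <<'E'
from workcell import state, capture, grasp_offset
import cv2,numpy as np,pickle
s=state();print(s,grasp_offset)
for n in ["scene","top","wrist"]:
    c=capture(n);cv2.imwrite(f"pics/{n}0.png",c["frame"]);pickle.dump((state(),c),open(f"pics/{n}0.pkl","wb"))
    print(n,{k:np.round(v,4).tolist() for k,v in c.items() if k!="frame"})
E
```

```text
pics
{'clock': 0.0, 'qpos': array([-1.31179982,  0.62934272,  0.03845375,  1.51837038, -0.02700089,
        0.99628917, -0.02000932]), 'qd': array([-0.0006967 ,  0.00077075,  0.0003299 , -0.00097434,  0.00125196,
       -0.00029917, -0.00025839]), 'effort': array([ 2.94164802e-04, -5.63383055e+01,  1.22607987e+00, -1.93447638e+01,
        1.09308408e-02,  1.04409605e-02,  1.09200380e-05]), 'ee_pos': array([0.20720544, 0.61543189, 0.23039075]), 'tcp_rot': array([-3.13970164e+00,  3.10298327e-05,  2.81677678e+00]), 'wrist_force': array([-0.14913467, -0.16017714, -1.04309053]), 'ft_torque': array([ 0.01925664,  0.00460582, -0.0274601 ]), 'grip_width': 0.08509351727171702} 0.0187
scene {'intrinsics': [[472.9923, 0.0, 311.6505], [0.0, 472.9923, 197.1723], [0.0, 0.0, 1.0]], 'view': [[-0.7199, 0.694, 0.0052, 0.3847], [0.5179, 0.5422, -0.6616, -0.2021], [-0.462, -0.4737, -0.7498, 1.5242], [0.0, 0.0, 0.0, 1.0]]}
top {'intrinsics': [[507.2399, 0.0, 313.58], [0.0, 507.2399, 199.3129], [0.0, 0.0, 1.0]], 'view': [[-0.0105, -0.9999, 0.0114, -0.0065], [-0.997, 0.0096, -0.0766, 0.5688], [0.0765, -0.0122, -0.997, 1.2943], [0.0, 0.0, 0.0, 1.0]]}
wrist {'intrinsics': [[309.7069, 0.0, 321.6406], [0.0, 309.7069, 202.9438], [0.0, 0.0, 1.0]], 'T_tool_cam': [[0.0001, -0.9573, -0.289, 0.0735], [1.0, -0.0002, 0.001, -0.0001], [-0.001, -0.289, 0.9573, -0.1426], [0.0, 0.0, 0.0, 1.0]]}
```

View pics/scene0.png

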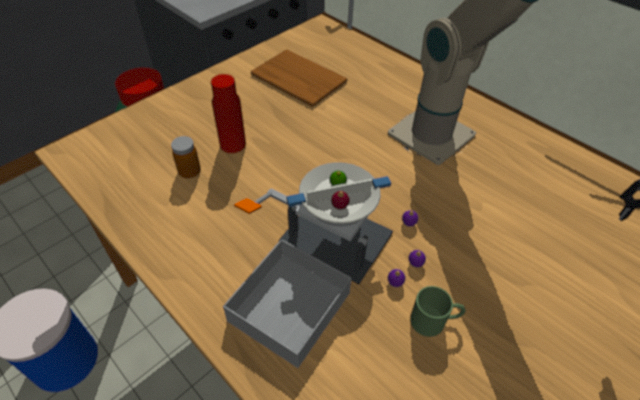

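View pics/top0.png

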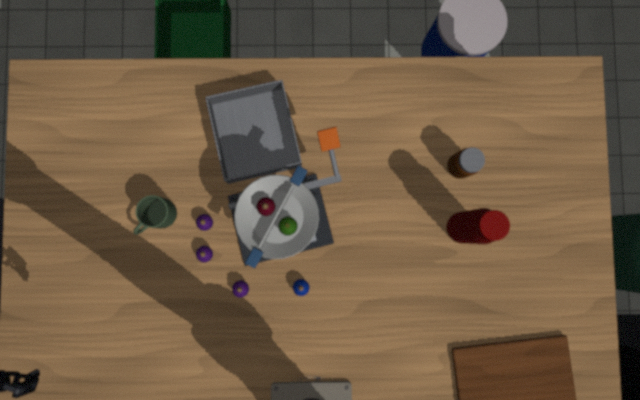

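View pics/wrist0.png

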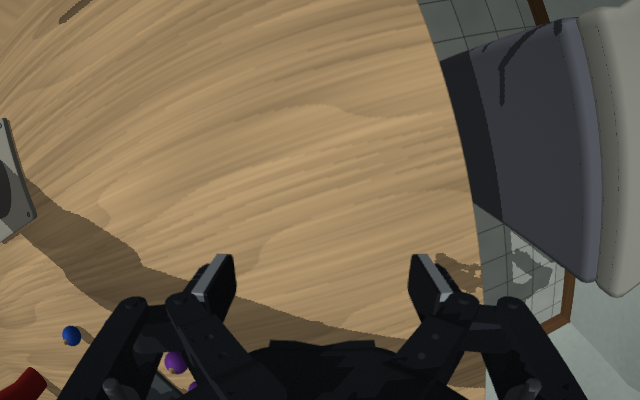

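```bash
python3 - <<'E'
import cv2,pickle
_,c=pickle.load(open("pics/top0.pkl","rb"));f=c["frame"]
cv2.imwrite("pics/topcrop.png",cv2.resize(f[75:275,180:380],None,fx=3,fy=3,interpolation=cv2.INTER_CUBIC))
_,c=pickle.load(open("pics/scene0.pkl","rb"));f=c["frame"]
cv2.imwrite("pics/scenecrop.png",cv2.resize(f[150:350,210:460],None,fx=3,fy=3,interpolation=cv2.INTER_CUBIC))
E
```

```text
(no output)
```

View pics/topcrop.png

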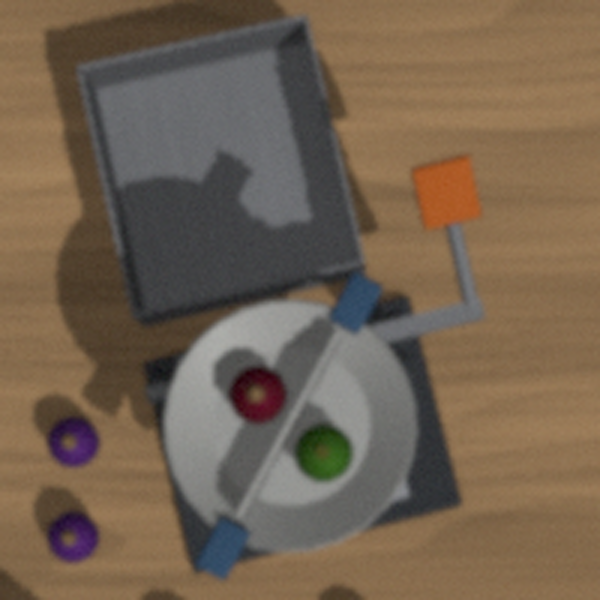

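View pics/scenecrop.png

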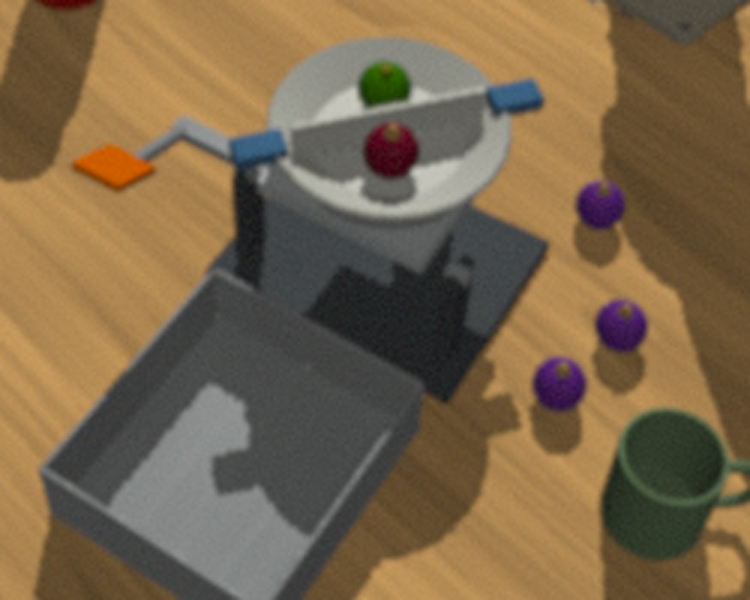

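```bash
cat > h.py <<'E'
import pickle,numpy as np
def ray(name,u,v,z,c=None):
    if c is None: c=pickle.load(open(f"pics/{name}0.pkl","rb"))[1]
    K=c["intrinsics"];V=c["view"];R=V[:3,:3];t=V[:3,3]
    d=R.T@np.linalg.inv(K)@np.array([u,v,1.]);o=-R.T@t
    return o+d*(z-o[2])/d[2]
def proj(name,P,c=None):
    if c is None: c=pickle.load(open(f"pics/{name}0.pkl","rb"))[1]
    p=c["view"]@np.append(P,1);q=c["intrinsics"]@p[:3];return q[:2]/q[2]
E
python3 - <<'E'
from h import *
T=lambda x,y,z:ray("top",180+x/3,75+y/3,z)
S=lambda x,y,z:ray("scene",210+x/3,150+y/3,z)
r=lambda a:np.round(a,4)
E1=T(356,302,.190);E2=T(222,548,.190)
F1=S(258,147,.187);F2=S(515,96,.187)
print("ears top",r(E1),r(E2),r((E1+E2)/2),np.linalg.norm(E1-E2),np.degrees(np.arctan2(*(E1-E2)[[1,0]])))
print("ears scene",r(F1),r(F2),r((F1+F2)/2),np.linalg.norm(F1-F2),np.degrees(np.arctan2(*(F1-F2)[[1,0]])))
print("paddle",r(T(447,191,.176)),r(S(114,167,.176)))
for p in [(413,170),(469,157),(482,216),(426,229)]: print(" pc",r(T(*p,.176)))
for p in [(405,297),(460,503),(195,572),(145,362)]: print(" base",r(T(*p,.012)))
for p in [(80,68),(305,18),(361,262),(140,320)]: print(" basin",r(T(*p,.07)))
print("lime",r(T(324,453,.188)),"onion",r(T(257,394,.188)))
E
```

```text
ears top [0.61   0.0231 0.19  ] [0.4261 0.1247 0.19  ] [0.518  0.0739 0.19  ] 0.21007823651706706 -28.896493800989887
ears scene [0.6104 0.0256 0.187 ] [0.4263 0.127  0.187 ] [0.5184 0.0763 0.187 ] 0.21014431074808315 -28.846248832920445
paddle [ 0.6972 -0.0474  0.176 ] [ 0.6979 -0.0431  0.176 ]
 pc [ 0.7138 -0.0214  0.176 ]
 pc [ 0.7236 -0.0648  0.176 ]
 pc [ 0.6775 -0.0741  0.176 ]
 pc [ 0.6677 -0.0309  0.176 ]
 base [ 0.6361 -0.0167  0.012 ]
 base [ 0.456  -0.0625  0.012 ]
 base [0.3992 0.1667 0.012 ]
 base [0.5812 0.2101 0.012 ]
 basin [0.8258 0.2564 0.07  ]
 basin [0.8676 0.0664 0.07  ]
 basin [0.6585 0.0207 0.07  ]
 basin [0.6114 0.2053 0.07  ]
lime [0.4962 0.0482 0.188 ] onion [0.5411 0.0983 0.188 ]
```

```bash
cat > ov.py <<'E'
import sys,cv2
from h import *
def ov(name,c,out,box,dish_yaw,h,cx=.518,cy=.0745,syaw=13.8,fx=3):
    f=cv2.resize(c["frame"][box[1]:box[3],box[0]:box[2]],None,fx=fx,fy=fx,interpolation=cv2.INTER_CUBIC)
    def fr(yaw,P,z0):
        a=np.radians(yaw);R=np.array([[np.cos(a),-np.sin(a),0],[np.sin(a),np.cos(a),0],[0,0,1]])
        return R@np.array(P)+[cx,cy,z0]
    def poly(yaw,pts,z0,col):
        q=np.array([(proj(name,fr(yaw,p,z0),c)-box[:2]+.5)*fx-.5 for p in pts])
        cv2.polylines(f,[np.round(q).astype(int)],True,col,1)
    for s in(1,-1): poly(dish_yaw,[(-.013,s*.098,.04),(.013,s*.098,.04),(.013,s*.126,.04),(-.013,s*.126,.04)],.142+h,(0,255,255))
    t=np.linspace(0,2*np.pi,50);poly(dish_yaw,[(.096*np.cos(x),.096*np.sin(x),.033) for x in t],.142+h,(255,255,0))
    poly(dish_yaw,[(0,-.09,.052),(0,.09,.052)],.142+h,(0,255,0))
    a=.45;poly(syaw,[(.147+i*.025*np.cos(a),-.16+j*.023,.176+i*.025*np.sin(a)) for i,j in((-1,-1),(1,-1),(1,1),(-1,1))],0,(255,0,255))
    poly(syaw,[(i*.075,j*.075,.142) for i,j in((-1,-1),(1,-1),(1,1),(-1,1))],0,(0,0,255))
    cv2.imwrite(out,f)
E
python3 - <<'E'
from ov import *
for n,b in(("top",(180,75,380,275)),("scene",(210,150,460,350))):
    c=pickle.load(open(f"pics/{n}0.pkl","rb"))[1]
    ov(n,c,f"pics/ov_{n}.png",b,61.1,.008)
c1=pickle.load(open("pics/top0.pkl","rb"))[1];c2=pickle.load(open("pics/scene0.pkl","rb"))[1]
import cv2
def tri(a,b):
    P=[c["intrinsics"]@c["view"][:3] for c in(c1,c2)]
    X=cv2.triangulatePoints(P[0],P[1],np.array([[180+a[0]/3],[75+a[1]/3]]),np.array([[210+b[0]/3],[150+b[1]/3]]));return (X[:3]/X[3]).ravel()
print("bend",tri((478,305),(184,121)),"paddle",tri((447,191),(114,167)),"ears",tri((356,302),(258,147)),tri((222,548),(515,96)))
E
```

```text
bend [ 0.61070924 -0.07022849  0.14120115] paddle [ 0.69702319 -0.04678167  0.17240288] ears [0.61001038 0.02377801 0.18532852] [0.42550789 0.12559922 0.18537304]
```

View pics/ov_top.png

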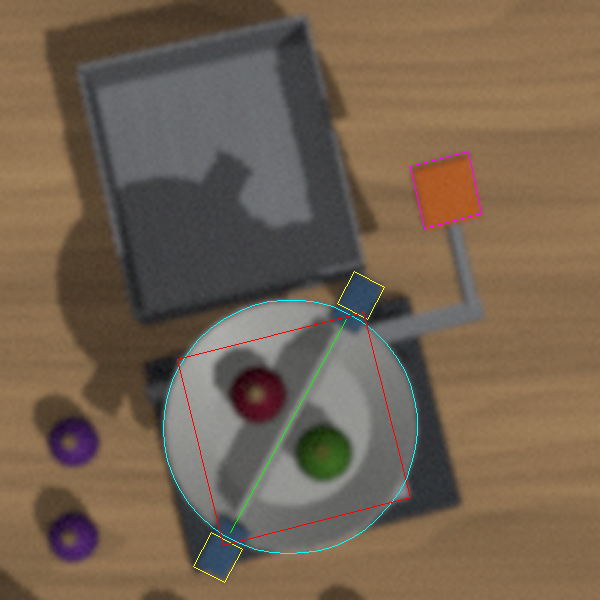

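View pics/ov_scene.png

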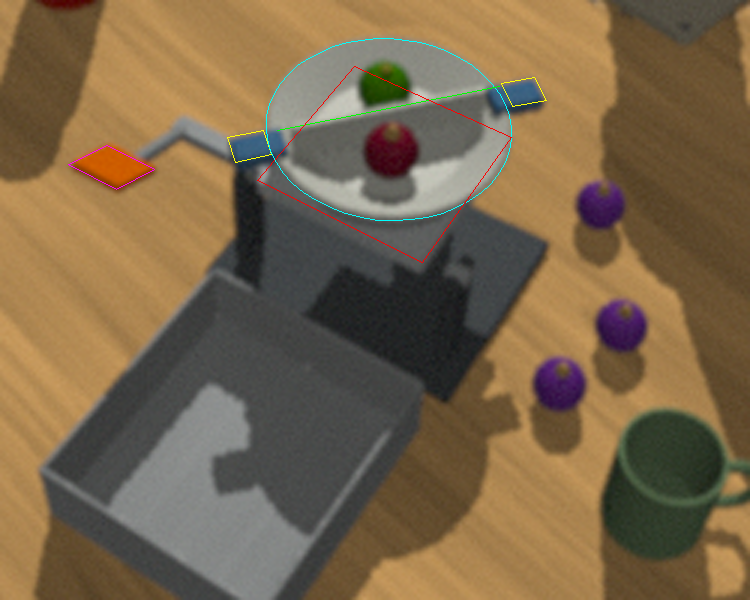

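```bash
python3 -m inch '[[[0,0,-8],[18,-26,10],140],[[0,0,-16],[36,-52,20],140],[[0,0,-24],[54,-78,30],140],[[0,0,-32],[72,-104,40],140],[[0,0,-40],[90,-130,45],140]]' 30
python3 -m inch '[[[0,0,-8],[18,-26,0],140],[[0,0,-16],[36,-52,0],140],[[0,0,-24],[54,-78,0],140],[[0,0,-32],[72,-104,0],140],[[0,0,-40],[90,-130,0],140]]'
python3 -c "
from workcell import state;s=state();print(s)"
```

```text
clock: 0.65
ee_pos: [0.298, 0.4847, 0.2763]
tcp_rot: [-3.141, -0.001, 2.113]
wrist_force: [1.2, -0.2, -0.1]
grip_width: 0.0386
clock: 1.15
ee_pos: [0.3884, 0.3535, 0.2762]
tcp_rot: [-3.141, -0.0, 1.409]
wrist_force: [0.5, -0.0, 0.1]
grip_width: 0.0382
{'clock': 1.15, 'qpos': array([-1.10508944,  0.42683167,  0.45296234,  1.81438947, -0.2256259 ,
        0.95145063, -0.71709733]), 'qd': array([ 0.2871233 , -0.02228499,  0.42003409,  0.13280723, -0.19258485,
       -0.03070376, -0.58834329]), 'effort': array([ -1.71135474, -42.05019593,   3.54236484, -18.19746137,
         0.19651654,   0.1422408 ,   0.6098133 ]), 'ee_pos': array([0.38841407, 0.35350154, 0.27623365]), 'tcp_rot': array([-3.14068034e+00, -4.84972822e-04,  1.40922264e+00]), 'wrist_force': array([ 4.79666764e-01, -3.80640626e-05,  1.16057812e-01]), 'ft_torque': array([ 0.03615777, -0.04786055,  0.01146587]), 'grip_width': 0.03815918590812336}
```

```bash
python3 -m inch '[[[0,0,-8],[17,-25,0],145],[[0,0,-16],[34,-50,0],145],[[0,0,-24],[51,-75,0],145],[[0,0,-32],[68,-100,0],145],[[0,0,-40],[85,-125,0],145]]'
python3 -m inch '[[[0,0,-8],[17,-25,0],145],[[0,0,-16],[34,-50,0],145],[[0,0,-24],[51,-75,0],145],[[0,0,-32],[68,-100,0],145],[[0,0,-40],[85,-125,0],145]]'
python3 -c "
from workcell import state;s=state();print(s['qpos'])"
```

```text
clock: 1.65
ee_pos: [0.4737, 0.2275, 0.2761]
tcp_rot: [-3.14, -0.0, 0.706]
wrist_force: [0.4, 0.6, 0.2]
grip_width: 0.0369
clock: 2.15
ee_pos: [0.5591, 0.1017, 0.276]
tcp_rot: [-3.14, 0.0, 0.002]
wrist_force: [-0.6, 1.3, -0.8]
grip_width: 0.0365
[-0.7392554   0.58134209  0.82997392  1.70866093 -0.48237244  1.06836964
 -1.32051022]
```

```bash
python3 -m inch '[[[0,0,-8],[15,-22,0],148],[[0,0,-16],[31,-44,0],148],[[0,0,-24],[46,-66,0],148],[[0,0,-29],[59,-82,0],148],[[0,0,-29],[59,-82,0],148]]'
python3 - <<'E'
from workcell import state,capture
import cv2,numpy as np
s=state();print(s['qpos'],s['ee_pos'],s['tcp_rot'],s['grip_width'])
c=capture("wrist");cv2.imwrite("pics/w1.png",c["frame"])
E
```

```text
clock: 2.65
ee_pos: [0.619, 0.0165, 0.2756]
tcp_rot: [3.141, -0.002, -0.508]
wrist_force: [-1.0, -0.5, 0.2]
grip_width: 0.036
[-0.58844054  0.70253183  0.93685382  1.56945833 -0.59715152  1.1775672
 -1.60950057] [0.61895819 0.0165165  0.27558591] [ 3.14057786e+00 -1.62256301e-03 -5.08481303e-01] 0.03598009376228339
```

View pics/w1.png

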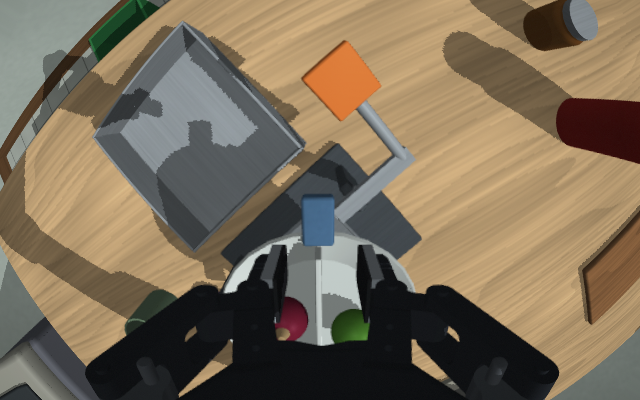

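```bash
python3 -m inch '[[[0,0,0],[0,3,-20],148],[[0,0,0],[-1,3,-40],148],[[0,0,0],[-1,3,-55],148],[[0,0,0],[-1,3,-65],148],[[0,0,0],[-1,3,-65],148]]'
python3 - <<'E'
from workcell import state,capture
import cv2,numpy as np
c=capture("wrist");cv2.imwrite("pics/w2.png",c["frame"])
E
```

```text
clock: 3.2
ee_pos: [0.6161, 0.0225, 0.2091]
tcp_rot: [3.141, 0.003, -0.504]
wrist_force: [-0.8, -0.4, 0.8]
grip_width: 0.036
```

View pics/w2.png

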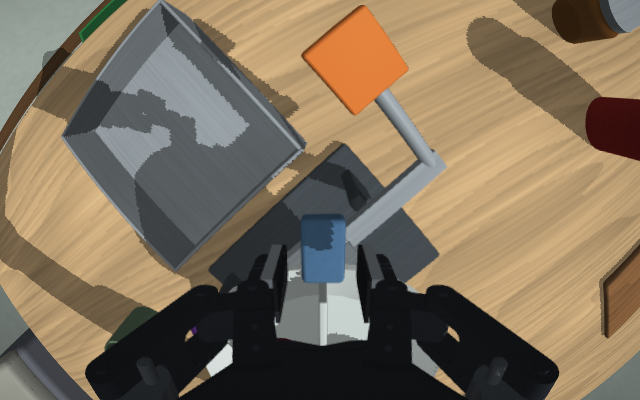

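```bash
python3 -m inch '[[[0,0,0],[1,-2,-12],148],[[0,0,0],[1,-2,-24],148],[[0,0,0],[1,-2,-36],148],[[0,0,0],[1,-2,-45],148],[[0,0,0],[1,-2,-45],148]]'
python3 - <<'E'
from workcell import state,capture
import cv2,numpy as np
from ov import *
c=capture("wrist");cv2.imwrite("pics/w3.png",c["frame"])
c=capture("scene");cv2.imwrite("pics/s3.png",cv2.resize(c["frame"][100:300,200:450],None,fx=3,fy=3))
print(state()['ee_pos'],state()['tcp_rot'])
E
```

```text
clock: 3.75
ee_pos: [0.6168, 0.0202, 0.1634]
tcp_rot: [3.14, 0.004, -0.504]
wrist_force: [0.4, 1.1, -1.3]
grip_width: 0.0359
[0.6178368  0.01984459 0.16499521] [ 3.14115587e+00  1.32500782e-03 -5.04136127e-01]
```

View pics/w3.png

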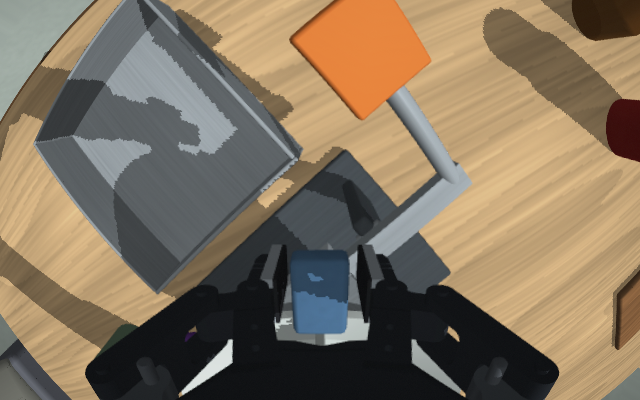

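View pics/s3.png

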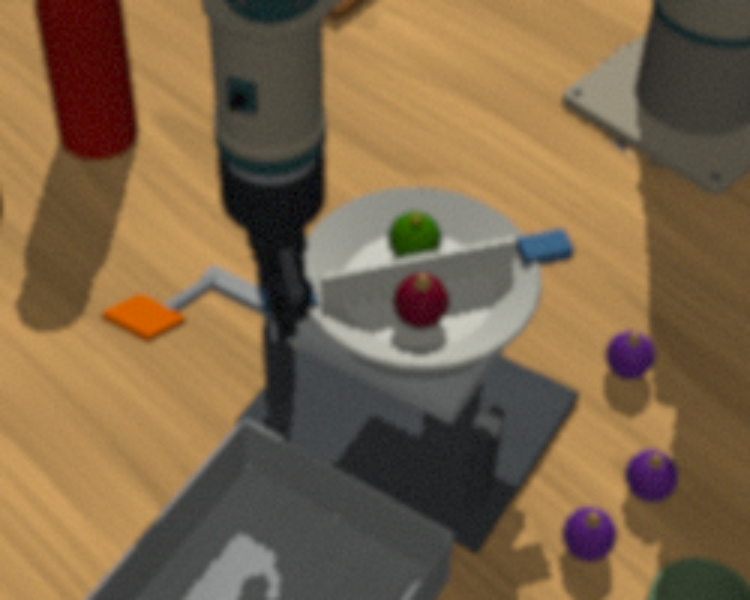

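```bash
cat > arc.py <<'E'
import sys
from workcell import state
import numpy as np
# args: final angle deg per call list
s=state();p=np.array(s['ee_pos']);y=np.degrees(s['tcp_rot'][2]);th=np.degrees(np.arctan2(p[1]-.0745,p[0]-.518))
print("now",np.round(p,4),"yaw",round(y,1),"ear ang",round(th,1),"r",round(np.hypot(p[0]-.518,p[1]-.0745),4),"q",np.round(s['qpos'],2),"F",np.round(s['wrist_force'],1))
a0=float(sys.argv[1]);st=float(sys.argv[2]);n=int(sys.argv[3])
for k in range(n):
    b=a0+5*st*k
    P=lambda t:np.array([.518+.114*np.cos(np.radians(t)),.0745+.114*np.sin(np.radians(t))])
    q=p[:2] if k==0 else P(b); yy=y if k==0 else b
    print(k,[[[0,0,round(b+st*i-yy,1)],[*np.round(1000*(P(b+st*i)-q)).astype(int).tolist(),0],148] for i in range(1,6)])
E
python3 arc.py -29 3 3
```

```text
now [0.6178 0.0198 0.165 ] yaw -28.9 ear ang -28.7 r 0.1138 q [-0.55  0.81  0.84  1.69 -0.71  0.98 -1.51] F [-0.5  0.6 -0.9]
0 [[[0, 0, np.float64(2.9)], [3, 5, 0], 148], [[0, 0, np.float64(5.9)], [5, 10, 0], 148], [[0, 0, np.float64(8.9)], [7, 16, 0], 148], [[0, 0, np.float64(11.9)], [9, 21, 0], 148], [[0, 0, np.float64(14.9)], [11, 27, 0], 148]]
1 [[[0, 0, 3.0], [1, 6, 0], 148], [[0, 0, 6.0], [2, 12, 0], 148], [[0, 0, 9.0], [3, 18, 0], 148], [[0, 0, 12.0], [3, 24, 0], 148], [[0, 0, 15.0], [3, 30, 0], 148]]
2 [[[0, 0, 3.0], [0, 6, 0], 148], [[0, 0, 6.0], [-1, 12, 0], 148], [[0, 0, 9.0], [-2, 18, 0], 148], [[0, 0, 12.0], [-3, 24, 0], 148], [[0, 0, 15.0], [-4, 29, 0], 148]]
```

```bash
python3 -m inch '[[[0,0,3],[2,5,0],148],[[0,0,6],[5,10,0],148],[[0,0,9],[7,16,0],148],[[0,0,12],[9,21,0],148],[[0,0,15],[11,27,0],148]]'
python3 -m inch '[[[0,0,3],[1,6,0],148],[[0,0,6],[2,12,0],148],[[0,0,9],[3,18,0],148],[[0,0,12],[3,24,0],148],[[0,0,15],[3,30,0],148]]'
python3 arc.py 1 3 3
python3 - <<'E'
from workcell import capture
import cv2
c=capture("wrist");cv2.imwrite("pics/w4.png",c["frame"])
E
```

```text
clock: 4.35
ee_pos: [0.6291, 0.0458, 0.1656]
tcp_rot: [3.14, 0.0, -0.241]
wrist_force: [-0.3, -1.7, -0.3]
grip_width: 0.036
clock: 4.85
ee_pos: [0.6325, 0.0741, 0.1662]
tcp_rot: [3.137, -0.001, 0.022]
wrist_force: [0.8, -2.8, -1.7]
grip_width: 0.0361
now [0.6325 0.0741 0.1662] yaw 1.2 ear ang -0.2 r 0.1145 q [-0.56  0.79  0.71  1.63 -0.6   0.95 -1.19] F [ 0.8 -2.8 -1.7]
0 [[[0, 0, np.float64(2.8)], [-1, 8, 0], 148], [[0, 0, np.float64(5.8)], [-1, 14, 0], 148], [[0, 0, np.float64(8.8)], [-2, 20, 0], 148], [[0, 0, np.float64(11.8)], [-3, 26, 0], 148], [[0, 0, np.float64(14.8)], [-5, 32, 0], 148]]
1 [[[0, 0, 3.0], [-2, 6, 0], 148], [[0, 0, 6.0], [-4, 11, 0], 148], [[0, 0, 9.0], [-6, 17, 0], 148], [[0, 0, 12.0], [-9, 22, 0], 148], [[0, 0, 15.0], [-12, 27, 0], 148]]
2 [[[0, 0, 3.0], [-3, 5, 0], 148], [[0, 0, 6.0], [-7, 10, 0], 148], [[0, 0, 9.0], [-10, 15, 0], 148], [[0, 0, 12.0], [-14, 19, 0], 148], [[0, 0, 15.0], [-19, 23, 0], 148]]
```

View pics/w4.png

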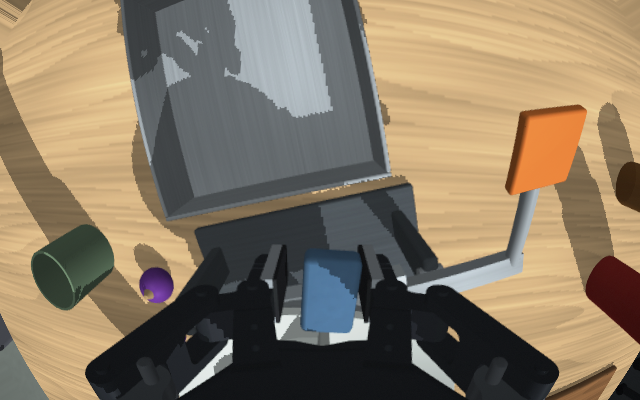

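The ear (332,290) follows, riding on the trailing finger. I'll continue the turn.

```bash
python3 -m inch '[[[0,0,3],[0,7,0],148],[[0,0,6],[-1,13,0],148],[[0,0,9],[-2,19,-1],148],[[0,0,12],[-3,25,-1],148],[[0,0,15],[-5,32,-1],148]]'
python3 -m inch '[[[0,0,3],[-2,6,0],148],[[0,0,6],[-4,11,0],148],[[0,0,9],[-6,17,0],148],[[0,0,12],[-9,22,0],148],[[0,0,15],[-12,28,0],148]]'
python3 -m inch '[[[0,0,3],[-3,5,0],148],[[0,0,6],[-7,10,0],148],[[0,0,9],[-10,15,-1],148],[[0,0,12],[-14,19,-1],148],[[0,0,15],[-19,24,-1],148]]'
python3 arc.py 46 3 3
```

```text
clock: 5.4
ee_pos: [0.6289, 0.1057, 0.1659]
tcp_rot: [3.136, -0.003, 0.286]
wrist_force: [2.1, -3.0, -1.5]
grip_width: 0.0355
clock: 5.9
ee_pos: [0.6179, 0.1321, 0.1666]
tcp_rot: [3.133, -0.005, 0.548]
wrist_force: [2.7, -2.5, -2.3]
grip_width: 0.036
clock: 6.4
ee_pos: [0.6004, 0.1546, 0.1663]
tcp_rot: [3.129, -0.006, 0.809]
wrist_force: [1.9, -1.7, -1.1]
grip_width: 0.0361
now [0.6004 0.1546 0.1663] yaw 46.4 ear ang 44.2 r 0.1149 q [-0.61  0.71  0.51  1.69 -0.43  0.84 -0.67] F [ 1.9 -1.7 -1.1]
0 [[[0, 0, np.float64(2.6)], [-8, 6, 0], 148], [[0, 0, np.float64(5.6)], [-12, 10, 0], 148], [[0, 0, np.float64(8.6)], [-17, 13, 0], 148], [[0, 0, np.float64(11.6)], [-22, 17, 0], 148], [[0, 0, np.float64(14.6)], [-27, 20, 0], 148]]
1 [[[0, 0, 3.0], [-5, 3, 0], 148], [[0, 0, 6.0], [-11, 5, 0], 148], [[0, 0, 9.0], [-16, 7, 0], 148], [[0, 0, 12.0], [-22, 9, 0], 148], [[0, 0, 15.0], [-28, 11, 0], 148]]
2 [[[0, 0, 3.0], [-6, 1, 0], 148], [[0, 0, 6.0], [-12, 2, 0], 148], [[0, 0, 9.0], [-18, 3, 0], 148], [[0, 0, 12.0], [-24, 3, 0], 148], [[0, 0, 15.0], [-30, 3, 0], 148]]
```

```bash
python3 -m inch '[[[0,0,3],[-6,5,0],148],[[0,0,6],[-11,9,0],148],[[0,0,9],[-16,13,-1],148],[[0,0,12],[-22,17,-1],148],[[0,0,15],[-27,20,-2],148]]'
python3 -m inch '[[[0,0,3],[-5,3,0],148],[[0,0,6],[-11,5,0],148],[[0,0,9],[-16,7,0],148],[[0,0,12],[-22,9,-1],148],[[0,0,15],[-28,11,-1],148]]'
python3 -m inch '[[[0,0,2],[-5,1,0],148],[[0,0,4],[-9,2,0],148],[[0,0,7],[-14,2,-1],148],[[0,0,9],[-18,2,-1],148],[[0,0,12],[-23,3,-1],148]]'
python3 arc.py 88 1 3
python3 - <<'E'
from workcell import capture
import cv2
from ov import *
c=capture("wrist");cv2.imwrite("pics/w5.png",c["frame"])
c=capture("top");ov("top",c,"pics/t5.png",(180,75,380,275),13.8,.008)
E
```

```text
clock: 6.9
ee_pos: [0.5757, 0.1746, 0.1655]
tcp_rot: [3.125, -0.009, 1.072]
wrist_force: [4.0, -0.9, -1.2]
grip_width: 0.0359
clock: 7.4
ee_pos: [0.5493, 0.1856, 0.1654]
tcp_rot: [3.121, -0.011, 1.334]
wrist_force: [1.4, 0.1, 0.4]
grip_width: 0.0358
clock: 7.9
ee_pos: [0.5271, 0.1886, 0.1649]
tcp_rot: [3.119, -0.011, 1.545]
wrist_force: [1.5, -0.5, 2.2]
grip_width: 0.0355
now [0.5271 0.1886 0.1649] yaw 88.5 ear ang 85.4 r 0.1144 q [-0.59  0.59  0.3   1.87 -0.26  0.69 -0.17] F [ 1.5 -0.5  2.2]
0 [[[0, 0, np.float64(0.5)], [-7, 0, 0], 148], [[0, 0, np.float64(1.5)], [-9, 0, 0], 148], [[0, 0, np.float64(2.5)], [-11, 0, 0], 148], [[0, 0, np.float64(3.5)], [-13, 0, 0], 148], [[0, 0, np.float64(4.5)], [-15, 0, 0], 148]]
1 [[[0, 0, 1.0], [-2, 0, 0], 148], [[0, 0, 2.0], [-4, 0, 0], 148], [[0, 0, 3.0], [-6, 0, 0], 148], [[0, 0, 4.0], [-8, -1, 0], 148], [[0, 0, 5.0], [-10, -1, 0], 148]]
2 [[[0, 0, 1.0], [-2, 0, 0], 148], [[0, 0, 2.0], [-4, -1, 0], 148], [[0, 0, 3.0], [-6, -1, 0], 148], [[0, 0, 4.0], [-8, -1, 0], 148], [[0, 0, 5.0], [-10, -2, 0], 148]]
```

View pics/w5.png

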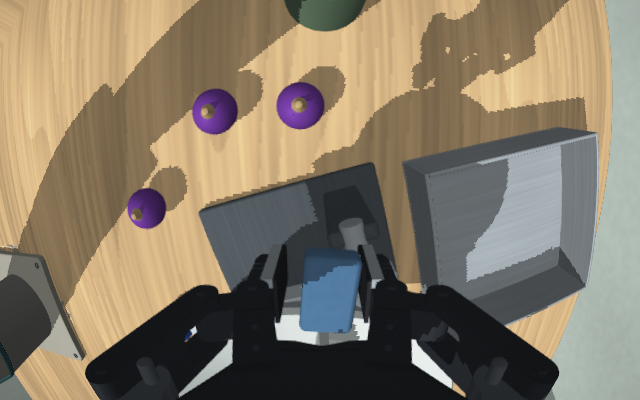

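View pics/t5.png

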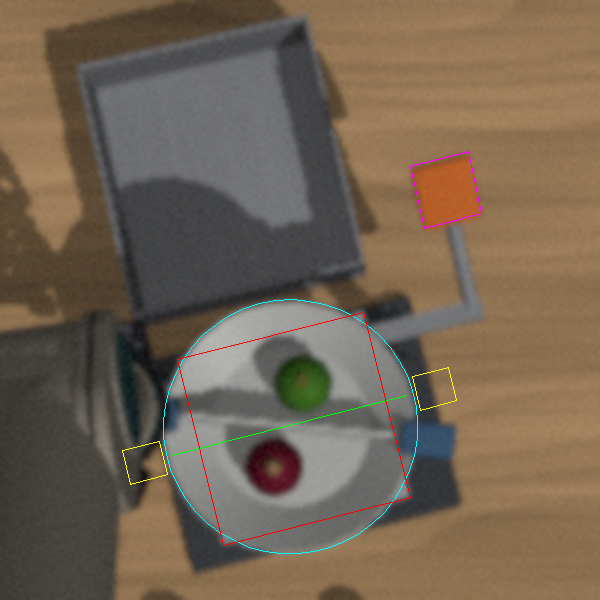

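```bash
python3 -m inch '[[[1,0,2],[-5,0,0],148],[[1,0,4],[-9,0,-1],148],[[1,0,6],[-13,0,-1],148],[[1,0,8],[-17,0,-1],148],[[1,0,9],[-20,-1,-1],148]]'
python3 -m inch '[[[0,0,1],[-2,0,0],148],[[0,0,2],[-4,0,0],148],[[0,0,3],[-6,-1,0],148],[[0,0,4],[-8,-1,0],148],[[0,0,5],[-10,-2,0],148]]'
python3 arc.py 101 0.6 2
python3 - <<'E'
from workcell import capture
import cv2
from ov import *
c=capture("top");ov("top",c,"pics/t6.png",(180,75,380,275),13.8,.008)
E
```

```text
clock: 8.5
ee_pos: [0.5058, 0.188, 0.1638]
tcp_rot: [3.12, -0.029, 1.703]
wrist_force: [2.2, 1.4, 1.3]
grip_width: 0.0358
clock: 9.0
ee_pos: [0.4955, 0.1863, 0.1637]
tcp_rot: [3.12, -0.029, 1.792]
wrist_force: [1.7, 0.5, -0.9]
grip_width: 0.0358
now [0.4955 0.1863 0.1637] yaw 102.7 ear ang 101.4 r 0.1141 q [-0.53  0.55  0.2   1.95 -0.22  0.64  0.04] F [ 1.7  0.5 -0.9]
0 [[[0, 0, np.float64(-1.1)], [0, 0, 0], 148], [[0, 0, np.float64(-0.5)], [-2, 0, 0], 148], [[0, 0, np.float64(0.1)], [-3, -1, 0], 148], [[0, 0, np.float64(0.7)], [-4, -1, 0], 148], [[0, 0, np.float64(1.3)], [-5, -1, 0], 148]]
1 [[[0, 0, 0.6], [-1, 0, 0], 148], [[0, 0, 1.2], [-2, -1, 0], 148], [[0, 0, 1.8], [-3, -1, 0], 148], [[0, 0, 2.4], [-5, -1, 0], 148], [[0, 0, 3.0], [-6, -2, 0], 148]]
```

View pics/t6.png

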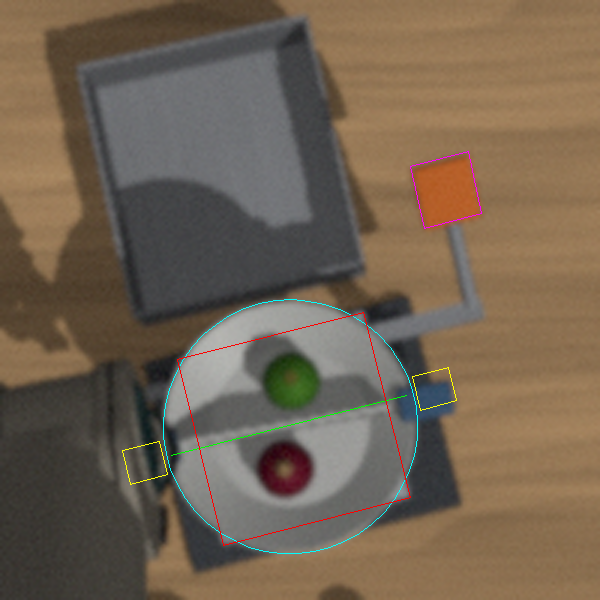

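```bash
python3 -m inch '[[[0,0,0.6],[-1,0,0],148],[[0,0,1.2],[-2,-1,0],148],[[-0.5,0,1.8],[-4,-1,0],148],[[-0.5,0,2.4],[-5,-1,0],148],[[-1,0,3],[-6,-2,0],148]]'
python3 -c "
from workcell import state
s=state();print(s['wrist_force'],s['ft_torque'])"
python3 - <<'E'
from workcell import capture
import cv2
from ov import *
c=capture("scene");ov("scene",c,"pics/s7.png",(210,150,460,350),13.8,.0)
E
```

```text
clock: 9.55
ee_pos: [0.4882, 0.1839, 0.1635]
tcp_rot: [3.127, -0.012, 1.846]
wrist_force: [0.1, 0.8, 0.6]
grip_width: 0.0354
[0.10452362 0.80501867 0.58683767] [ 0.20233345 -0.21895577  0.02015106]
```

View pics/s7.png

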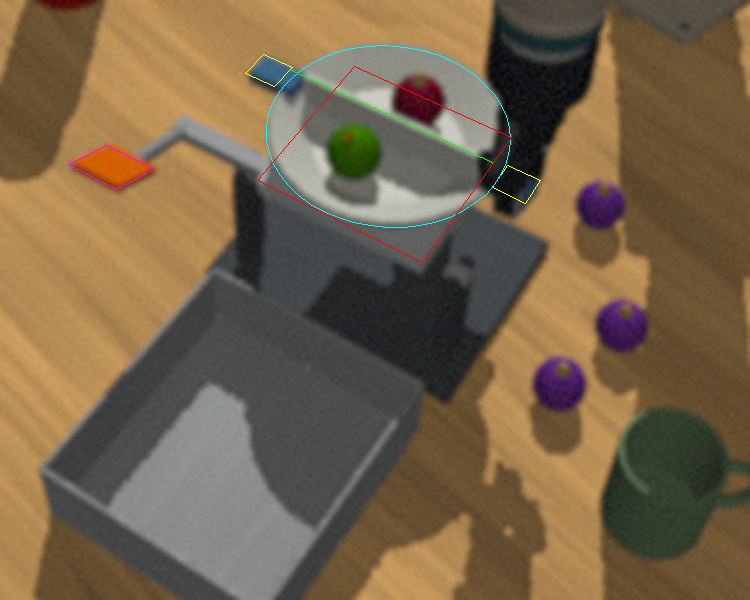

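```bash
python3 - <<'E'
from workcell import capture
import cv2
from ov import *
c=capture("scene")
b=(270,150,400,240)
ov("scene",c,"pics/a.png",b,13.8,.0,fx=4);ov("scene",c,"pics/b.png",b,13.8,.008,fx=4)
A,B=cv2.imread("pics/a.png"),cv2.imread("pics/b.png");import numpy as np
cv2.imwrite("pics/s8.png",cv2.resize(np.vstack([A,B]),None,fx=.8,fy=.8))
E
```

```text
(no output)
```

View pics/s8.png

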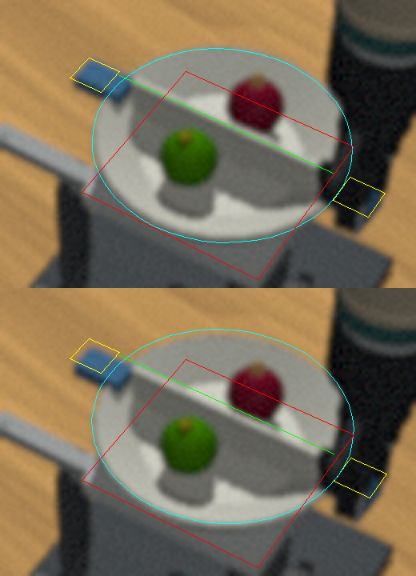

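```bash
python3 -m inch '[[[0,0,0],[2,0,5],140],[[0,0,0],[2,0,25],140],[[0,0,0],[2,0,50],140],[[0,0,0],[2,0,80],140],[[0,0,0],[2,0,105],140]]'
python3 - <<'E'
from workcell import capture,state
import cv2
from ov import *
c=capture("top");ov("top",c,"pics/t9.png",(180,75,380,275),13.8,.0)
s=state();print(s['ee_pos'],s['tcp_rot'],s['qpos'])
E
```

```text
clock: 10.15
ee_pos: [0.4905, 0.1839, 0.2702]
tcp_rot: [3.126, -0.012, 1.845]
wrist_force: [0.2, -0.1, -0.9]
grip_width: 0.0386
[0.49276696 0.18460886 0.273964  ] [ 3.11883662 -0.0128064   1.8452487 ] [-0.58382812  0.39746512  0.25164994  1.83246894 -0.1370354   0.90372915
  0.00592514]
```

View pics/t9.png

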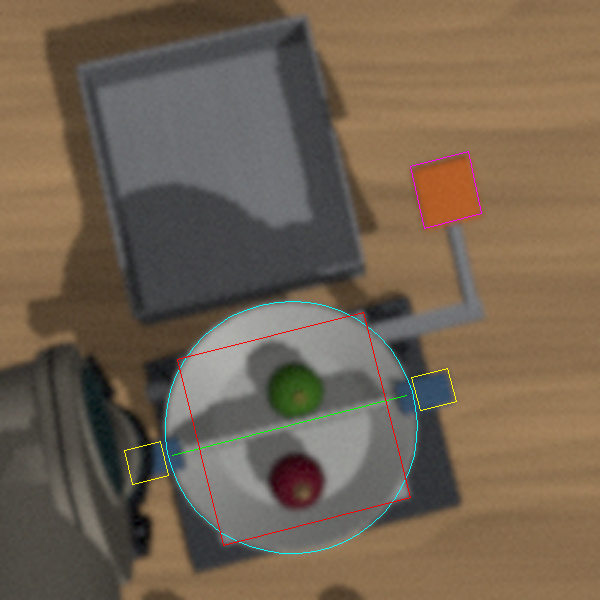

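```bash
python3 -m inch '[[[0,0,0],[27,-30,0],255],[[0,0,0],[54,-60,0],255],[[0,0,0],[81,-90,0],255],[[0,0,0],[105,-117,0],255],[[0,0,0],[105,-117,0],255]]'
python3 -m inch '[[[0,0,0],[27,-30,0],255],[[0,0,0],[54,-60,-5],255],[[0,0,-1],[81,-90,-15],255],[[0,0,-2],[102,-117,-25],255],[[0,0,-2],[102,-117,-25],255]]'
python3 - <<'E'
from workcell import capture,state
import cv2
c=capture("wrist");cv2.imwrite("pics/w10.png",c["frame"])
s=state();print(s['ee_pos'],s['tcp_rot'],s['qpos'],s['grip_width'],s['wrist_force'])
E
```

```text
clock: 10.7
ee_pos: [0.6005, 0.0612, 0.274]
tcp_rot: [3.118, -0.008, 1.837]
wrist_force: [-0.3, -1.3, -1.0]
grip_width: -0.0001
clock: 11.2
ee_pos: [0.7027, -0.0618, 0.2466]
tcp_rot: [3.121, -0.005, 1.796]
wrist_force: [0.1, -0.2, 0.5]
grip_width: 0.0001
[ 0.7019386  -0.05847108  0.24737722] [ 3.12087438 -0.00754278  1.79865979] [-0.08916108  0.7027516   0.26292701  1.34856859 -0.20553807  1.09884738
  0.43266795] 4.029493794528527e-05 [0.12034042 0.83080995 0.01620325]
```

View pics/w10.png

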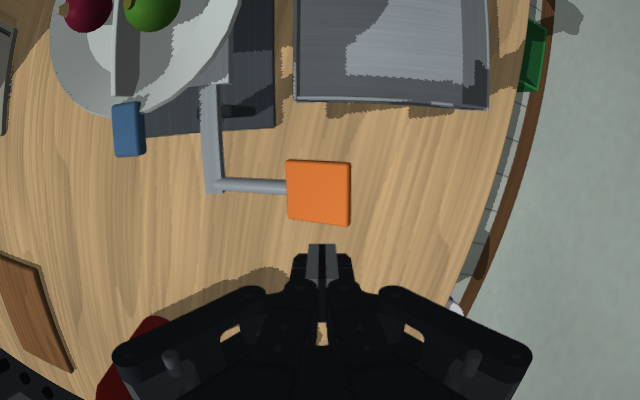

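```bash
python3 -m inch '[[[0,0,0],[-2,8,-15],255],[[0,0,0],[-2,9,-30],255],[[0,0,0],[-2,9,-45],255],[[0,0,0],[-2,9,-55],255],[[0,0,0],[-2,9,-58],255]]'
python3 -m inch '[[[0,0,0],[0,0,-4],255],[[0,0,0],[0,0,-8],255],[[0,0,0],[0,0,-12],255],[[0,0,0],[0,0,-16],255],[[0,0,0],[0,0,-20],255]]'
python3 - <<'E'
from workcell import capture,state
import cv2
c=capture("wrist");cv2.imwrite("pics/w11.png",c["frame"])
c=capture("scene");cv2.imwrite("pics/s11.png",cv2.resize(c["frame"][100:350,200:480],None,fx=2,fy=2))
s=state();print(s['ee_pos'],s['tcp_rot'],s['wrist_force'])
E
```

```text
clock: 11.75
ee_pos: [0.699, -0.0487, 0.1882]
tcp_rot: [3.123, -0.008, 1.799]
wrist_force: [0.4, -0.5, 0.1]
grip_width: 0.0002
clock: 12.25
ee_pos: [0.7018, -0.0484, 0.1706]
tcp_rot: [3.116, -0.007, 1.8]
wrist_force: [1.9, 0.6, 6.9]
grip_width: -0.0002
[ 0.70127199 -0.04855601  0.16993124] [ 3.1175429  -0.00731977  1.79949546] [0.60446762 1.1263823  5.50267969]
```

View pics/w11.png

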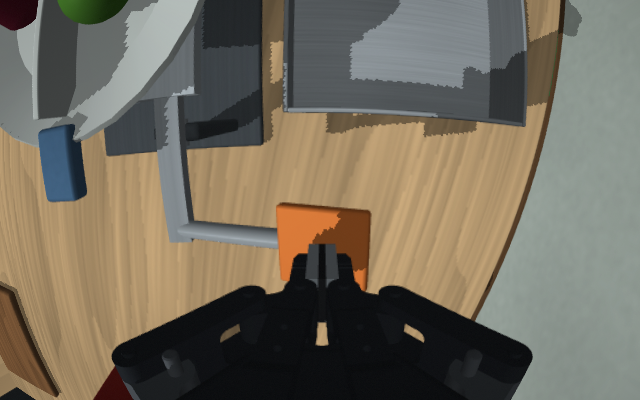

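View pics/s11.png

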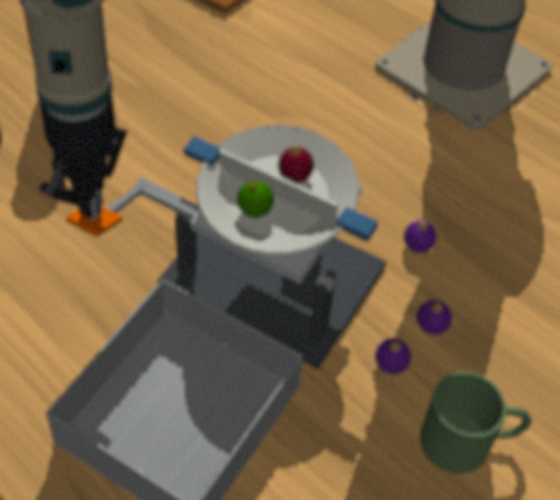

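```bash
python3 -m inch '[[[0,0,0],[0,0,-6],255],[[0,0,0],[0,0,-12],255],[[0,0,0],[0,0,-18],255],[[0,0,0],[0,0,-24],255],[[0,0,0],[0,0,-30],255]]'
python3 -m inch '[[[0,0,0],[0,0,-5],255],[[0,0,0],[0,0,-10],255],[[0,0,0],[0,0,-15],255],[[0,0,0],[0,0,-20],255],[[0,0,0],[0,0,-25],255]]'
python3 - <<'E'
from workcell import capture,state
import cv2
c=capture("scene");cv2.imwrite("pics/s12.png",cv2.resize(c["frame"][100:350,200:480],None,fx=2,fy=2))
s=state();print(s['ee_pos'],s['tcp_rot'],s['wrist_force'])
E
```

```text
clock: 12.85
ee_pos: [0.7046, -0.0484, 0.1423]
tcp_rot: [3.11, -0.006, 1.8]
wrist_force: [3.0, 1.2, 5.2]
grip_width: -0.0
clock: 13.35
ee_pos: [0.7056, -0.0482, 0.1172]
tcp_rot: [3.108, -0.005, 1.8]
wrist_force: [3.5, 1.5, 3.8]
grip_width: -0.0002
[ 0.70425786 -0.04835367  0.11589424] [ 3.11091179 -0.00571916  1.79989204] [2.34748794 0.607691   1.8977319 ]
```

View pics/s12.png

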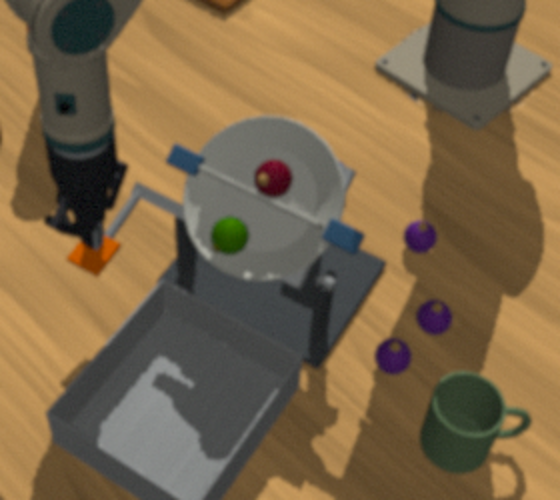

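```bash
python3 -m inch '[[[0,0,0],[0,0,-5],255],[[0,0,0],[0,0,-10],255],[[0,0,0],[0,0,-15],255],[[0,0,0],[0,0,-19],255],[[0,0,0],[0,0,-22],255]]'
python3 - <<'E'
from workcell import capture,state
import cv2
c=capture("scene");cv2.imwrite("pics/s13.png",cv2.resize(c["frame"][100:350,200:480],None,fx=2,fy=2))
s=state();print(s['ee_pos'],s['tcp_rot'],s['wrist_force'])
E
```

```text
clock: 13.9
ee_pos: [0.7032, -0.0487, 0.0928]
tcp_rot: [3.113, -0.006, 1.8]
wrist_force: [0.1, -0.3, 2.2]
grip_width: 0.0
[ 0.70321083 -0.04861055  0.09248828] [ 3.11325953 -0.00609349  1.79961098] [-0.50451974 -0.04067297  0.1676834 ]
```

View pics/s13.png

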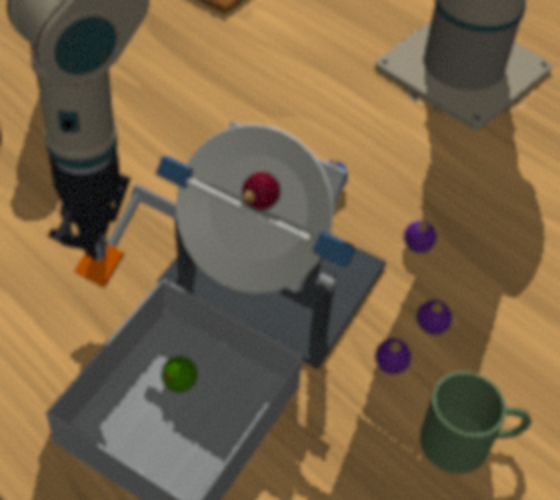

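```bash
U='x'; python3 -m inch '[[[0,0,0],[0,0,0],255],[[0,0,0],[0,0,3],255],[[0,0,0],[0,0,7],255],[[0,0,0],[0,0,12],255],[[0,0,0],[0,0,17],255]]'
python3 -m inch '[[[0,0,0],[0,0,5],255],[[0,0,0],[0,0,10],255],[[0,0,0],[0,0,15],255],[[0,0,0],[0,0,20],255],[[0,0,0],[0,0,25],255]]'
python3 -m inch '[[[0,0,0],[0,0,5],255],[[0,0,0],[0,0,10],255],[[0,0,0],[0,0,15],255],[[0,0,0],[0,0,20],255],[[0,0,0],[0,0,25],255]]'
python3 - <<'E'
from workcell import capture,state
import cv2
c=capture("scene");cv2.imwrite("pics/s14.png",cv2.resize(c["frame"][100:350,200:480],None,fx=2,fy=2))
E
```

```text
clock: 14.45
ee_pos: [0.704, -0.0484, 0.1106]
tcp_rot: [3.111, -0.006, 1.8]
wrist_force: [1.8, 1.2, 0.7]
grip_width: -0.0
clock: 14.95
ee_pos: [0.7034, -0.0486, 0.1359]
tcp_rot: [3.113, -0.006, 1.8]
wrist_force: [-1.5, 0.3, 1.5]
grip_width: -0.0001
clock: 15.45
ee_pos: [0.7029, -0.0489, 0.1611]
tcp_rot: [3.114, -0.006, 1.799]
wrist_force: [-3.0, -1.5, 2.8]
grip_width: 0.0001
```

View pics/s14.png

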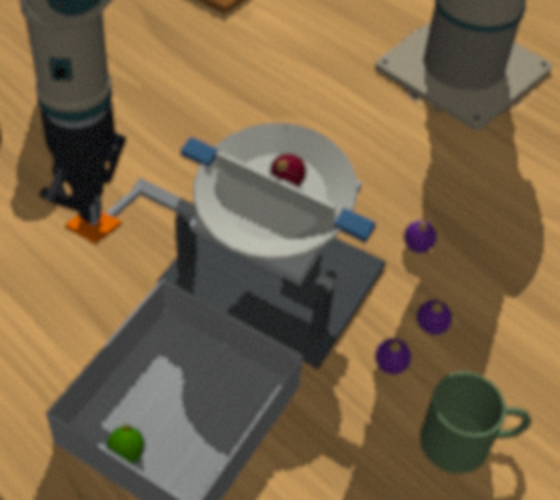

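```bash
python3 -m inch '[[[0,0,0],[0,0,4],255],[[0,0,0],[0,0,8],255],[[0,0,0],[0,0,13],255],[[0,0,0],[0,0,20],255],[[0,0,0],[0,0,30],255]]'
python3 -m inch '[[[0,0,0],[0,0,15],255],[[0,0,0],[0,0,30],255],[[0,0,0],[0,0,50],255],[[0,0,0],[0,-10,70],255],[[0,0,0],[0,-20,90],255]]'
python3 -m inch '[[[0,0,0],[0,-10,10],255],[[0,0,0],[0,-20,20],255],[[0,0,0],[0,-20,20],255],[[0,0,0],[0,-20,20],255],[[0,0,0],[0,-20,20],255]]'
python3 -m inch '[[[0,0,0],[0,0,0],255],[[0,0,0],[0,0,0],255],[[0,0,0],[0,0,0],255],[[0,0,0],[0,0,0],255],[[0,0,0],[0,0,0],255]]'
python3 - <<'E'
from workcell import capture,state
from ov import *
c=capture("scene");ov("scene",c,"pics/s15.png",(210,150,460,350),13.8,.0)
c=capture("top");ov("top",c,"pics/t15.png",(180,75,380,275),13.8,.0)
E
```

```text
clock: 16.0
ee_pos: [0.7042, -0.0484, 0.1925]
tcp_rot: [3.111, -0.006, 1.8]
wrist_force: [0.3, -0.6, -0.5]
grip_width: 0.0003
clock: 16.5
ee_pos: [0.705, -0.0679, 0.2848]
tcp_rot: [3.108, -0.005, 1.801]
wrist_force: [0.1, 0.0, 1.0]
grip_width: 0.0003
clock: 17.0
ee_pos: [0.7045, -0.0868, 0.3036]
tcp_rot: [3.11, -0.007, 1.802]
wrist_force: [0.6, 0.5, 0.7]
grip_width: 0.0004
clock: 17.5
ee_pos: [0.7045, -0.0868, 0.3036]
tcp_rot: [3.11, -0.007, 1.802]
wrist_force: [0.2, 0.6, -0.2]
grip_width: 0.0
```

View pics/s15.png

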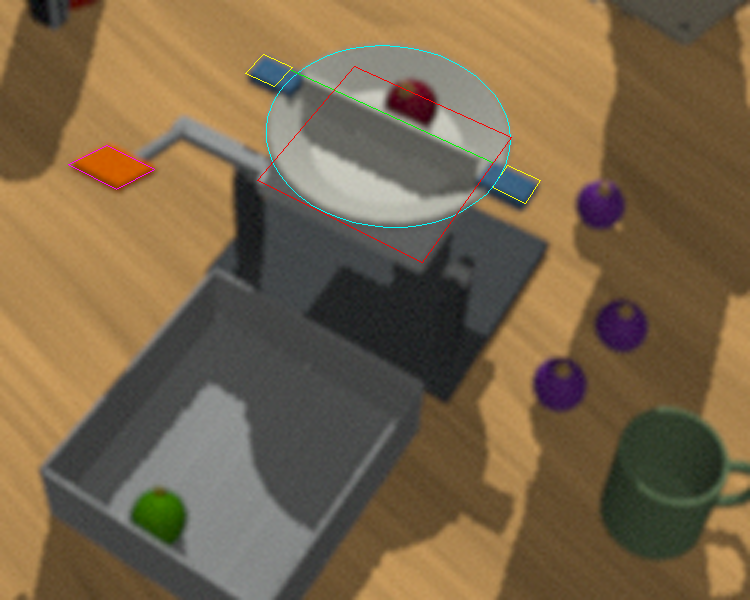

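View pics/t15.png

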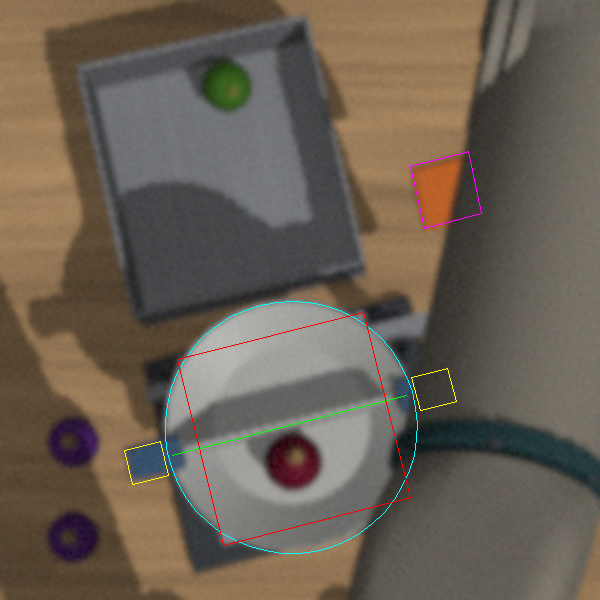

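```bash
for i in 1 2; do python3 -m inch '[[[0,0,0],[0,0,0],255],[[0,0,0],[0,0,0],255],[[0,0,0],[0,0,0],255],[[0,0,0],[0,0,0],255],[[0,0,0],[0,0,0],255]]'|head -1; done
python3 - <<'E'
from workcell import capture,state
import cv2,numpy as np
f=capture("scene")["frame"];cv2.imwrite("pics/s16.png",f)
E
```

```text
clock: 18.1
clock: 18.6
```

View pics/s16.png

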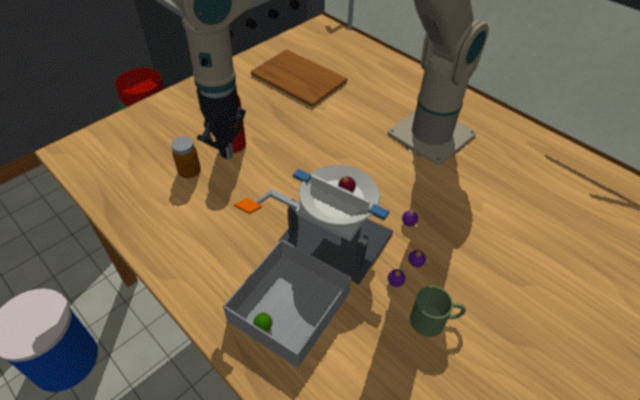

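Everything is at rest: the lime at (263,321) in the basin, the onion at (346,184) in the dish, and the stand level.

```bash
python3 -c "
from workcell import close_job;print(close_job())"
```

```text
the job is handed in; nothing more can be done
None
```

The job is done and handed in at about 18.7 s: the lime is in the basin, the onion is still in the dish, and the stand is back level.

I held one blue ear loosely between the fingers and turned the dish about 133° counter-clockwise on the stand, without gripping or lifting it, until it dropped into the socket. Then I pressed the orange paddle down with closed fingers until the lime rolled out. I raised the fingers slowly so the stand came back gently, and moved clear.

Last checks, all from the camera images and the wrist force readings:
- **Dish:** it lines up with the fully seated position and the right direction, both before tipping and after the stand came back.
- **Stand:** the paddle is back where it was when level.
- **Surroundings:** the basin and mug look unmoved, and so do the flask and jar as far as they can be seen. The arm partly hides the flask in the last picture.
- **Forces:** wrist readings stayed under about 8 N.

No check failed or disagreed. The only oddity is that the tool was tilted 1 to 2° from vertical from the turn onward, which made no difference.

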